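# Tip a standing dart case onto its back and slide it into the empty bay

## Task

The purple dart case standing on end on the bar has to be put away like the one already in the beech dock: flat black back down, silver end first, fully home against the end board of the empty bay (the one with the red felt strip). Tip it over onto its flat back and slide it along the bar without lifting it off, running it gently against the end board; leave the packed case and the other things on the bar where they are.

Things in the scene. Friction and masses are not known exactly. Their poses are not given: they have to be found in the camera images.
- case: loose dart case, rigid shell 150 mm long, 60 wide, 34 thick, 0.2 kg, standing on its foot end at first. Origin: centre of the foot end. z axis: along it, foot to silver cap end. x axis: out of the flat black back, 17 mm from the long centre line; the purple front (-x, also 17 mm) has edges of 16 mm radius. y: across the width. Lying on its back, x points down and the origin is 17 mm above the bar
- case_cap (a point): centre of the silver cap end of the loose case, 150 mm from its foot along its z axis; axes as the case's
- dock: fixed beech dock, two parallel open-fronted bays; the bar (z = 0) is their floor. Origin: on the bar between the bays; x: the way in; y: across. Bay centre lines at y = +-38 mm, bays 68 mm wide, walls 22 mm high from x = -30 to +75 mm (divider's tip at -41), end board's inner face at x = +75, 26 mm high. Guide wings flare from the outer walls to x = -65, y = +-93 mm
- mat: thin red felt strip (110 x 60 mm, no obstacle) on the floor of the empty bay, whichever that is. Origin: on the bar, on the bay's centre line, 75 mm before the end board's inner face, exactly under the middle of a fully home case; x axis: the way in, towards the end board. A case that is home sticks out 45 mm from the bay's walls
- packed: the dart case already in the other bay, same size and colours, flat back down, silver end against the end board. Origin: on the bar under its middle; x axis towards its silver end; 34 mm high. Leave it
- tumbler: clear glass tumbler, 80 mm across, 92 high; origin: centre of its underside
- chalk_cup: black ceramic cup with two chalks, 68 mm across, 75 high, chalks to 92; origin: centre of its underside
- stand: slotted beech stand with four upright flights in purple and silver, 50 x 170 mm, 75 high; origin: centre of its underside, long along y
- ashtray: heavy pewter ashtray, 112 mm across, 26 high; origin: centre of its underside
- point_tool: flat brass point-removal tool lying on the bar, 120 mm long along x, 34 wide, 12 high; origin: on its underside near the middle

How it is judged:
By the outcome, as a careful person would: the job done as asked, in the order asked, and still so for the second after the job is handed in, with the robot touching nothing.
It also fails if it takes over 62 s, if anything falls off the work surface, if the arm or the gripper's body presses on something with over 40 N, if the wrist force passes 120 N, or if a joint passes its speed limit or range.

## Robot

A 6-joint arm with a two-finger parallel gripper is mounted at the origin on the work surface. World frame = base frame: x ahead of the robot, y to its left, z up, the work surface at z = 0. Lengths are in m, angles in rad, forces in N, time in s.
With the tool pointing down it reaches from about 0.3 to 0.825 m from the base axis. Payload 5.4 kg.
Tool frame: the origin (TCP) lies at the very end of the fingers, on their centre line; the grasp point (between the pads) lies manip.pinch_z behind it (manip.pinch_z is the distance from the TCP to the grasp point, in m); z points along the fingers, y is the line along which they close (so a half turn about z gives the same grasp; the last joint's range is limited). The gripper opens to 92 mm and grips with 3 to 60 N. Pads are 20 mm wide; open, the fingers measure 128 mm over their backs; the gripper's body (75 mm by 189 mm) begins 69 mm behind the grasp point.
Start: joints at [-1.355, 0.158, 1.597, -0, 1.386, -0.21], TCP at [0.237, -0.524, 0.18] pointing down, gripper open.
Joint ranges: [-2.91, 2.91], [-0.94, 2.29], [0.18, 2.7], [-1.29, 4.43], [0.17, 2.64], [-3, 3]. Speed limits (rad/s): [2.57, 2.57, 3.14, 3.14, 3.14, 3.14].

## Interface

Orientations are given as a unit quaternion [w, x, y, z].
In Python, from rig import status, viewer, manip gives the robot as it stands. The module is installed in compiled form; this text tells all that it offers.
- The arm moves only by the tool step_arm, never from a script. Its argument "plan" is a list of rows, each a list of 3 entries, a list of its own where there are three numbers: the turn, a rotation vector about the tool's x, y, z normalised to -1 to 1, where 1 is 120 degrees, then the shift along the tool's x, y, z normalised to -1 to 1, where 1 is 0.4 m, then the opening, from -1 (shut) to 1 (fully open). In form: [[[wx, wy, wz], [dx, dy, dz], grip], ...]. A call has 1 to 5 rows; each row is the pose to reach, as a shift and turn from the pose commanded when the call began, along the tool's axes at that moment; what a row does not reach only later rows make up. A row lasts 1/12 s, in which the tool goes at most 41.7 mm and 7.16 degrees, less where a joint would pass 70% of its speed; a pose out of reach is approached as far as the arm can. A call with a number of a shift or a turn outside -1 to 1 is refused whole. A call with a gripper value outside its range is refused whole. The fingers move at their own pace and stop on an object; "squeeze" is the grip in N (left out, the last holds). Time passes only in rows, so rows that repeat a pose let the fingers close. It gives the time, the measured TCP pose, the force, the opening and the grip force at its end, in the units of the state.
- status.get_obs(): the state, without advancing time (a new reading comes with each control period).
- viewer.snapshot(name): name is "scene" or "top"; returns the picture (384x512x3 uint8, red, green, blue); there is no depth.
- viewer.camera_params(name): a dict with "K" (3x3 intrinsics, pixels), "rvec" (rotation vector, rad) and "tvec" (3), from world to camera coordinates, as OpenCV has them. Camera axes: x right, y down, z forward; pixel columns grow to the right and rows downward; lengths in m; the calibration is good to about 2 mm. A picture is of the moment at which its call begins. camera_params takes no time and is no camera call.
- manip.hand_in(): hands the job in; it is judged then, once.
The state is a dict: "time_s": time; "qpos": joint angles; "qvel": joint speeds; "tau": joint torques, N m; "tcp_pos": TCP position; "eef_rot": TCP orientation; "ft_force": force on the tool from outside, world axes, zero at the start; "moment": the same for the moment, N m; "opening": opening from 0.0 (shut) to 1.0 (fully open); "gripper_force": force on a finger pad.
Only numpy, scipy, OpenCV 4.12 (cv2) and the standard library are available. Lean on these libraries where they do the work, as an engineer would, in place of code of your own. Each camera call takes 0.05 s, during which the arm holds its last target. There are 200 camera calls.

## Working session

There is one attempt and no reset: what is moved stays moved. The work goes in short steps, Python scripts to look and compute and a tool call to move; the robot and the scene stay as the last step left them, time stands still between calls to the robot, and variables do not carry over. Pictures are saved under pics/ and viewed, at most 10 in all, crops included, and the job is handed in when it is done.

Besides the shell and the picture viewer there is one more tool, called after "Request:" by a JSON object that holds its "op" and its "data", one argument or row to a line. step_arm: Moves the arm, as the interface text tells. Scaled input: -1 to 1 covers 0.4 m each way for a shift and 120 degrees each way for a turn. Its arguments: {"type":"object","properties":{"plan":{"type":"array"},"squeeze":{"type":"number"}},"required":["plan"]}

```bash
mkdir -p pics; ls
python3 - <<'E'
from rig import status, viewer, manip
import cv2,numpy as np
for n in("scene","top"):
    im=viewer.snapshot(n); cv2.imwrite(f"pics/{n}0.png",im[:,:,::-1])
    p=viewer.camera_params(n); R=cv2.Rodrigues(np.array(p["rvec"]))[0]
    print(n,np.array(p["K"]).round(1).tolist(),(-R.T@np.array(p["tvec"]).ravel()).round(3),R.round(2).tolist())
o=status.get_obs(); print(o["tcp_pos"],o["eef_rot"],o["opening"],o["time_s"],manip.pinch_z)
E
```

```text
pics
scene [[403.8, 0.0, 252.8], [0.0, 403.8, 195.4], [0.0, 0.0, 1.0]] [ 1.414 -0.495  0.894] [[0.45, 0.89, 0.0], [0.57, -0.28, -0.77], [-0.69, 0.35, -0.64]]
top [[458.0, 0.0, 255.9], [0.0, 458.0, 197.3], [0.0, 0.0, 1.0]] [ 0.39  -0.074  1.236] [[0.02, -1.0, -0.02], [-0.99, -0.02, -0.16], [0.16, 0.02, -0.99]]
[ 0.23734339 -0.52305917  0.17903746] [-8.35068585e-04  9.77419052e-01  2.11308541e-01 -1.09864406e-05] 0.9982185186699103 0.1 0.0187
```

View pics/scene0.png

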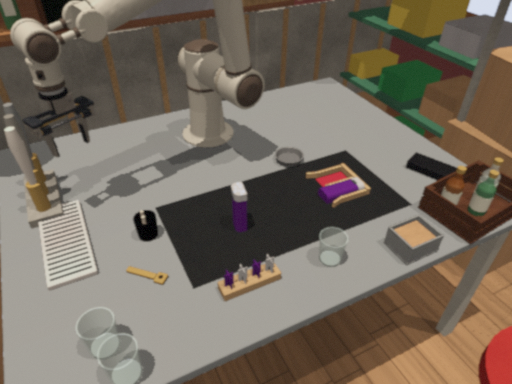

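View pics/top0.png

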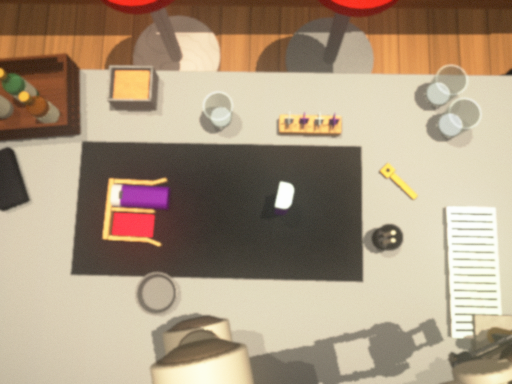

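The scene view shows the case standing at (240,207), with the silver cap on top. The top view shows its cap at (285,195), the dock opening to the right at (140,210) and the red empty bay at (132,224), on the robot side. Next I measure by colour.

```bash
cat > h.py <<'E'
from rig import status, viewer, manip
import cv2,numpy as np
from scipy.spatial.transform import Rotation as Ro
def cam(n):
    p=viewer.camera_params(n); R=cv2.Rodrigues(np.array(p["rvec"]))[0]
    return np.array(p["K"]),R,np.array(p["tvec"]).ravel()
def ray(n,px,z):
    K,R,t=cam(n); px=np.atleast_2d(np.array(px,float)); c=-R.T@t
    d=np.c_[px,np.ones(len(px))]@np.linalg.inv(K).T@R
    return c+d*((z-c[2])/d[:,2])[:,None]
def proj(n,P):
    K,R,t=cam(n); q=(np.atleast_2d(P)@R.T+t)@K.T; return q[:,:2]/q[:,2:]
def mask(im,kind,box):
    h=cv2.cvtColor(im,cv2.COLOR_RGB2HSV).astype(int); H,S,V=h[...,0],h[...,1],h[...,2]
    m={"red":((H<8)|(H>172))&(S>150)&(V>80),"purple":(H>125)&(H<160)&(S>100)&(V>40),"silver":(S<50)&(V>130),"beech":(H>12)&(H<30)&(S>60)&(V>110)}[kind]
    o=np.zeros(m.shape,np.uint8); x0,y0,x1,y1=box; o[y0:y1,x0:x1]=m[y0:y1,x0:x1]*255
    return o
def big(m):
    c=cv2.findContours(m,cv2.RETR_EXTERNAL,cv2.CHAIN_APPROX_NONE)[0]
    return max(c,key=cv2.contourArea).reshape(-1,2)
def rect(n,m,z):
    P=ray(n,big(m),z); r=cv2.minAreaRect((P[:,:2]*1000).astype(np.float32)); return r,cv2.boxPoints(r).round(0).tolist()
E
python3 - <<'E'
from h import *
t=viewer.snapshot("top"); s=viewer.snapshot("scene")
B=(100,170,175,250)
print("red",rect("top",mask(t,"red",B),0)); print("pack",rect("top",mask(t,"purple",B),.03))
print("beech",rect("top",mask(t,"beech",B),.024))
print("cap",rect("top",mask(t,"silver",(260,175,310,215)),.15))
print("purple in top",rect("top",mask(t,"purple",(260,175,310,220)),.15))
SB=(215,170,265,240)
print("scene cap",rect("scene",mask(s,"silver",SB),.15))
m=mask(s,"purple",SB);c=big(m);print("low pts",[ray("scene",p,0)[0].round(3).tolist() for p in (c[c[:,1].argmax()],)],c.min(0),c.max(0))
for k,n,b in(("t","top",(250,160,320,230)),("s","scene",(205,165,275,245))):
    im=(t if n=="top" else s)[b[1]:b[3],b[0]:b[2],::-1]
    cv2.imwrite(f"pics/c_{k}.png",cv2.resize(im,None,fx=7,fy=7,interpolation=cv2.INTER_NEAREST))
a=cv2.imread("pics/c_t.png");b=cv2.imread("pics/c_s.png")
h=min(len(a),len(b)); cv2.imwrite("pics/c.png",cv2.resize(np.hstack([a[:h],b[:h]]),(800,400)))
E
```

```text
red (((503.9410705566406, 286.66436767578125), (116.37428283691406, 64.75401306152344), 87.43047332763672), [[469.0, 230.0], [534.0, 227.0], [539.0, 343.0], [474.0, 346.0]])
pack (((575.3865966796875, 249.87876892089844), (128.3650360107422, 62.261165618896484), 88.75674438476562), [[543.0, 186.0], [605.0, 185.0], [608.0, 313.0], [546.0, 315.0]])
beech (((540.64697265625, 279.1125793457031), (162.5880126953125, 186.77352905273438), 87.81796264648438), [[444.0, 201.0], [631.0, 194.0], [637.0, 357.0], [450.0, 364.0]])
cap (((567.2179565429688, -118.65430450439453), (40.927093505859375, 66.81261444091797), 79.74452209472656), [[531.0, -133.0], [596.0, -145.0], [604.0, -104.0], [538.0, -93.0]])Traceback (most recent call last):
  File "<stdin>", line 7, in <module>
  File "h.py", line 22, in rect
    P=ray(n,big(m),z); r=cv2.minAreaRect((P[:,:2]*1000).astype(np.float32)); return r,cv2.boxPoints(r).round(0).tolist()
            ~~~^^^
  File "h.py", line 20, in big
    return max(c,key=cv2.contourArea).reshape(-1,2)
           ~~~^^^^^^^^^^^^^^^^^^^^^^^
ValueError: max() iterable argument is empty
```

Run:
```python
from h import *
t=viewer.snapshot("top"); s=viewer.snapshot("scene")
SB=(215,170,265,240)
print("scene cap",rect("scene",mask(s,"silver",SB),.15))
m=mask(s,"purple",SB);c=big(m);print(c.min(0),c.max(0))
im=[]
for n,b in((t,(260,170,310,220)),(s,(210,175,270,240))):
    im.append(cv2.resize(n[b[1]:b[3],b[0]:b[2],::-1],(400,400 if n is t else 433),interpolation=cv2.INTER_CUBIC)[:400])
cv2.imwrite("pics/c.png",np.hstack(im))
```

```text
scene cap (((542.8328857421875, -102.56237030029297), (152.64877319335938, 126.36534118652344), 63.6995849609375), [[452.0, -143.0], [566.0, -199.0], [633.0, -62.0], [520.0, -6.0]])
[232 200] [247 231]
```

View pics/c.png

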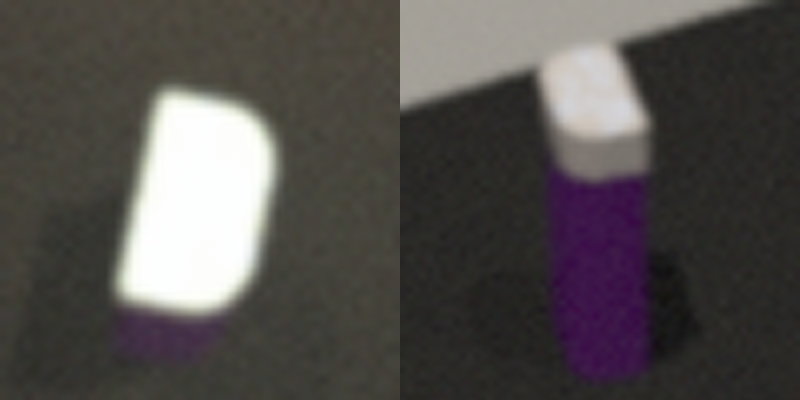

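The black flat back faces +y, on the left in the top view, and the rounded purple front faces -y. Tipping it toward +y therefore puts it on its back with the cap toward the dock. The red and packed positions disagree along y, so I'll check the dock closely.

Run:
```python
from h import *
t=viewer.snapshot("top"); s=viewer.snapshot("scene")
a=cv2.resize(t[168:254,95:181,::-1],(400,400),interpolation=cv2.INTER_CUBIC)
b=cv2.resize(s[150:220,295:380,::-1],(400,330),interpolation=cv2.INTER_CUBIC)
b=np.vstack([b,np.zeros((70,400,3),np.uint8)])
cv2.imwrite("pics/d.png",np.hstack([a,b]))
h=cv2.cvtColor(t,cv2.COLOR_RGB2HSV)
print(h[224,100:180].tolist()); 
# predicted pixel positions for hypotheses of dock origin
```

```text
[[9, 94, 81], [11, 90, 85], [11, 101, 106], [16, 134, 165], [19, 138, 236], [23, 123, 252], [24, 119, 253], [24, 118, 253], [21, 132, 248], [16, 148, 223], [14, 143, 177], [11, 140, 157], [4, 164, 177], [0, 180, 229], [179, 190, 249], [178, 187, 253], [178, 185, 254], [178, 189, 254], [178, 192, 254], [178, 194, 253], [177, 189, 254], [178, 190, 254], [178, 190, 254], [178, 193, 254], [178, 186, 254], [178, 191, 254], [178, 190, 254], [178, 190, 254], [178, 188, 254], [178, 186, 254], [178, 188, 254], [177, 190, 254], [177, 190, 254], [178, 189, 254], [177, 190, 254], [178, 187, 254], [177, 192, 254], [178, 181, 254], [178, 186, 254], [178, 189, 254], [178, 185, 254], [178, 190, 254], [177, 189, 254], [178, 191, 254], [177, 187, 254], [178, 186, 254], [178, 189, 254], [177, 192, 254], [178, 188, 254], [177, 190, 254], [177, 188, 254], [178, 186, 253], [178, 185, 251], [179, 184, 224], [1, 163, 149], [4, 125, 100], [5, 107, 88], [3, 106, 87], [4, 100, 84], [5, 107, 86], [4, 98, 83], [4, 104, 83], [4, 101, 86], [4, 106, 84], [4, 103, 84], [5, 96, 82], [5, 99, 80], [8, 110, 79], [2, 91, 81], [5, 98, 78], [8, 98, 83], [4, 87, 79], [4, 94, 79], [4, 94, 76], [6, 92, 75], [5, 88, 75], [7, 99, 75], [5, 85, 75], [6, 89, 72], [6, 83, 74]]
```

View pics/d.png

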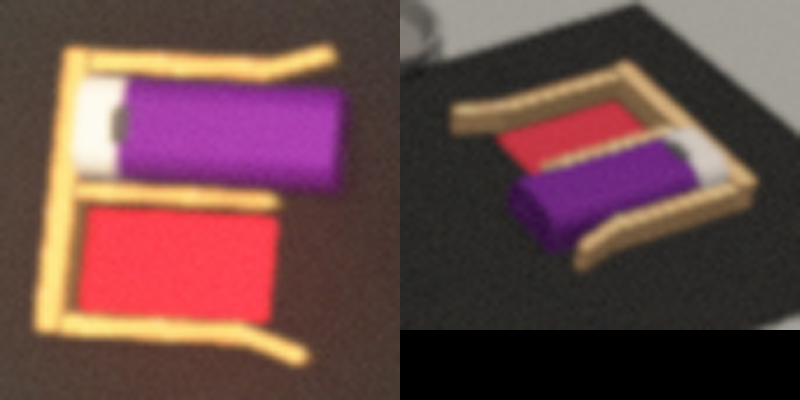

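Run:
```python
from h import *
s=86/400
def L(a,b,z):
    P=ray("top",[[95+a[0]*s-.5,168+a[1]*s-.5],[95+b[0]*s-.5,168+b[1]*s-.5]],z); d=P[1]-P[0]
    return (P[:,:2]*1000).round(0).tolist(), np.degrees(np.arctan2(d[1],d[0])).round(1)
print("div",L((278,203),(85,187),.022)); print("low wall",L((245,328),(65,322),.022)); print("up",L((265,72),(95,62),.022))
print("board outer",L((38,325),(66,52),.026)); print("board inner",L((62,310),(86,75),.026))
print("packed up/low edges",L((340,85),(80,76),.02),L((335,185),(75,178),.02))
print("packed foot",L((340,180),(346,92),.018))
print("red up/low",L((278,217),(88,206),0),L((268,321),(78,312),0),"red far",L((78,312),(88,206),0))
```

```text
div ([[538.0, 225.0], [545.0, 337.0]], np.float64(86.4))
low wall ([[465.0, 240.0], [467.0, 343.0]], np.float64(89.3))
up ([[614.0, 237.0], [618.0, 337.0]], np.float64(87.7))
board outer ([[464.0, 357.0], [623.0, 353.0]], np.float64(-1.6))
board inner ([[473.0, 344.0], [610.0, 340.0]], np.float64(-1.7))
packed up/low edges ([[608.0, 193.0], [610.0, 346.0]], np.float64(89.1)) ([[549.0, 193.0], [550.0, 344.0]], np.float64(89.6))
packed foot ([[552.0, 191.0], [604.0, 190.0]], np.float64(-0.9))
red up/low ([[532.0, 230.0], [536.0, 342.0]], np.float64(87.8)) ([[471.0, 232.0], [474.0, 344.0]], np.float64(88.5)) red far ([[474.0, 344.0], [536.0, 342.0]], np.float64(-1.3))
```

Dock yaw is about 88.2°. The bay centre line is x≈0.504 at y≈0.29, and the board face is at y≈0.343. The case sits at about (0.569, -0.118) with yaw 80°. I'll grip it across its width with the tool tilted, rotate it about the foot edge onto its back, drag it, then push it home.

```bash
cat >> h.py <<'E'
def pose(p,yaw,tilt): # yaw: tool x heading, tilt: turn about tool y (deg)
    c,s=np.cos(np.radians(yaw)),np.sin(np.radians(yaw))
    R=np.c_[[c,s,0],[s,-c,0],[0,0,-1]]@Ro.from_euler("y",tilt,degrees=True).as_matrix()
    return np.array(p,float),R
def cur():
    o=status.get_obs(); q=o["eef_rot"]; return np.array(o["tcp_pos"]),Ro.from_quat([q[1],q[2],q[3],q[0]]).as_matrix()
def rel(a,b):
    w=Ro.from_matrix(a[1].T@b[1]).as_rotvec(degrees=True)/120; d=a[1].T@(b[0]-a[0])/.4
    return w.round(3).tolist(),d.round(4).tolist()
E
python3 - <<'E'
from h import *
a=cur(); b=pose([.55,-.23,.21],80,45)
# path split into 3 legs
w=Ro.from_matrix(a[1].T@b[1]).as_rotvec()
p=a
for f in(1/3,2/3,1):
    q=(a[0]+f*(b[0]-a[0]),a[1]@Ro.from_rotvec(f*w).as_matrix()); print(rel(p,q)); p=q
E
```

```text
([0.061, 0.115, -0.146], [0.3383, -0.1152, -0.0251])
([0.061, 0.115, -0.146], [0.3519, -0.0054, 0.0668])
([0.061, 0.115, -0.146], [0.3102, 0.1108, 0.1407])
```

Request:
{"op": "step_arm", "data": {
  "plan": [
    [[0.061,0.115,-0.146],[0.338,-0.115,-0.025],1],
    [[0.061,0.115,-0.146],[0.338,-0.115,-0.025],1],
    [[0.061,0.115,-0.146],[0.338,-0.115,-0.025],1],
    [[0.061,0.115,-0.146],[0.338,-0.115,-0.025],1]
  ]
}}

```text
time_s: 0.73
tcp_pos: [0.3433, -0.4244, 0.1899]
eef_rot: [-0.088, 0.924, 0.357, 0.105]
ft_force: [-0.6, -0.2, -0.0]
opening: 1.0
gripper_force: 0.0
```

Request:
{"op": "step_arm", "data": {
  "plan": [
    [[0.061,0.115,-0.146],[0.352,-0.005,0.067],1],
    [[0.061,0.115,-0.146],[0.352,-0.005,0.067],1],
    [[0.061,0.115,-0.146],[0.352,-0.005,0.067],1],
    [[0.061,0.115,-0.146],[0.352,-0.005,0.067],1]
  ]
}}

```text
time_s: 1.07
tcp_pos: [0.4476, -0.3263, 0.1989]
eef_rot: [-0.173, 0.833, 0.485, 0.203]
ft_force: [0.2, -0.6, -0.4]
opening: 1.001
gripper_force: 0.0
```

Request:
{"op": "step_arm", "data": {
  "plan": [
    [[0.061,0.115,-0.146],[0.31,0.111,0.141],1],
    [[0.061,0.115,-0.146],[0.31,0.111,0.141],1],
    [[0.061,0.115,-0.146],[0.31,0.111,0.141],1],
    [[0.061,0.115,-0.146],[0.31,0.111,0.141],1],
    [[0.061,0.115,-0.146],[0.31,0.111,0.141],1]
  ]
}}

```text
time_s: 1.48
tcp_pos: [0.5515, -0.2282, 0.2082]
eef_rot: [-0.249, 0.707, 0.594, 0.292]
ft_force: [0.1, -0.2, -0.3]
opening: 1.0
gripper_force: 0.0
```

Run:
```python
from h import *
a=cur();o=status.get_obs();print(a[0],a[1].round(3).tolist(),np.round(o["qpos"],2),o["time_s"],o["ft_force"])
g=np.array([.569,-.118,.095]); z=pose(g,80,45)[1][:,2]
m=pose(g+.0187*z-.09*z,80,45); b=pose(g+.0187*z,80,45); print(rel(a,m),rel(m,b))
```

```text
[ 0.5515244  -0.22819702  0.20820601] [[0.124, 0.985, 0.118], [0.694, -0.171, 0.699], [0.709, -0.005, -0.705]] [-0.93  0.53  1.28  0.57  1.88 -0.73] 1.4833 [ 0.11186845 -0.22918662 -0.30304223]
([-0.002, -0.001, -0.001], [-0.0035, -0.0037, 0.2191]) ([0.0, 0.0, 0.0], [-0.0, -0.0, 0.225])
```

Request:
{"op": "step_arm", "data": {
  "plan": [
    [[0,0,0],[-0.0035,-0.0037,0.1],1],
    [[0,0,0],[-0.0035,-0.0037,0.22],1],
    [[0,0,0],[-0.0035,-0.0037,0.3],1],
    [[0,0,0],[-0.0035,-0.0037,0.38],1],
    [[0,0,0],[-0.0035,-0.0037,0.444],1]
  ]
}}

```text
time_s: 1.9
tcp_pos: [0.5688, -0.1064, 0.0819]
eef_rot: [-0.247, 0.709, 0.592, 0.292]
ft_force: [-0.0, -0.6, 0.4]
opening: 0.996
gripper_force: 0.0
```

Run:
```python
from h import *
t=viewer.snapshot("top"); s=viewer.snapshot("scene")
cv2.imwrite("pics/g.png",np.hstack([cv2.resize(t[130:250,220:340,::-1],(400,400)),cv2.resize(s[140:260,180:300,::-1],(400,400))]))
o=status.get_obs();print(o["tcp_pos"],o["ft_force"])
```

```text
[ 0.56741019 -0.10442099  0.08104021] [-0.18119414  0.41206047  0.39300101]
```

View pics/g.png

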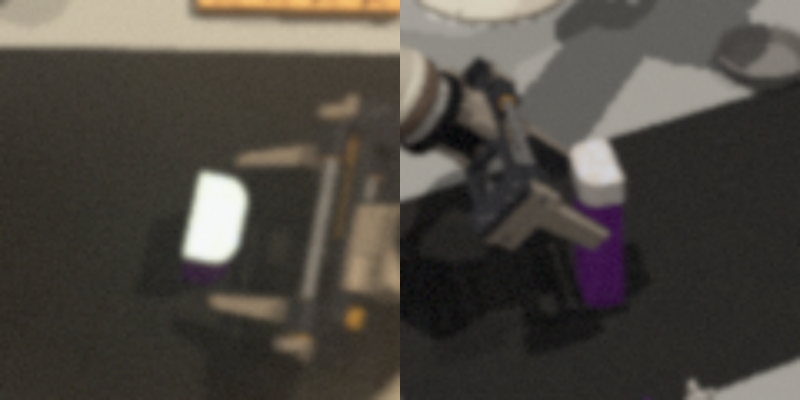

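Run:
```python
from h import *
p,R=cur(); print(p)
for d in(.046,-.046): print(proj("top",p+R[:,1]*d), (proj("top",p+R[:,1]*d)-[220,130])/.3, (proj("scene",p+R[:,1]*d)-[180,140])/.3)
print("case cap centre crop",(proj("top",[.569,-.118,.15])-[220,130])/.3,(proj("scene",[.569,-.118,.15])-[180,140])/.3,(proj("scene",[.569,-.118,0])-[180,140])/.3)
```

```text
[ 0.56741019 -0.10442099  0.08104021]
[[281.29860702 181.86130572]] [[204.32869007 172.87101908]] [[221.51200654 248.99887533]]
[[274.51652911 216.82336414]] [[181.7217637 289.4112138]] [[194.80153839 185.01832147]]
case cap centre crop [[214.76233227 214.43427382]] [[193.61409567 162.75027598]] [[196.76021922 285.37674753]]
```

The cap appears where predicted, but the fingertips look about 15 mm short in both views. The case's flat flanks are on its back half anyway, so I'll go 12 mm deeper and close gently.

Request:
{"op": "step_arm", "data": {
  "plan": [
    [[0,0,0],[0,0,0.03],1],
    [[0,0,0],[0,0,0.03],0.5],
    [[0,0,0],[0,0,0.03],0.1],
    [[0,0,0],[0,0,0.03],-0.2],
    [[0,0,0],[0,0,0.03],-0.2]
  ],
  "squeeze": 12
}}

```text
time_s: 2.42
tcp_pos: [0.5722, -0.1002, 0.0761]
eef_rot: [-0.246, 0.708, 0.593, 0.293]
ft_force: [0.6, 0.1, 1.3]
opening: 0.733
gripper_force: 0.0
```

Request:
{"op": "step_arm", "data": {
  "plan": [
    [[0,0,0],[0,0,0],-0.2],
    [[0,0,0],[0,0,0],-0.2],
    [[0,0,0],[0,0,0],-0.2]
  ]
}}

```text
time_s: 2.67
tcp_pos: [0.5719, -0.0992, 0.0758]
eef_rot: [-0.247, 0.708, 0.593, 0.294]
ft_force: [-0.2, -1.5, 2.7]
opening: 0.645
gripper_force: 12.0
```

Run:
```python
from h import *
o=status.get_obs();p,R=cur();print(p,o["ft_force"],o["opening"],o["gripper_force"],o["time_s"])
t=viewer.snapshot("top"); 
print("cap",rect("top",mask(t,"silver",(265,175,305,212)),.15))
# arc about back-foot edge: pivot line at foot
d=np.array([.174,.985,0]); E0=np.array([.569,-.118,0])+.017*d
prev=(p,R)
ax=np.array([-.985,.174,0])
for k in range(1,4):
    A=Ro.from_rotvec(ax*np.radians(30*k)).as_matrix()
    # sub-rows at 6 deg
    pr=prev
    for j in range(1,6):
        A=Ro.from_rotvec(ax*np.radians(30*(k-1)+6*j)).as_matrix()
        q=(E0+A@(p-E0),A@R); print(rel(pr,q))
    prev=q; print("end",q[0].round(3),q[1][:,2].round(2))
```

```text
[ 0.57194377 -0.09917726  0.07576919] [-0.17174255 -1.47620218  2.6971426 ] 0.6451193959590954 11.997252489563834 2.6667
cap (((568.1239624023438, -117.61177062988281), (39.505836486816406, 65.39315795898438), 79.71468353271484), [[532.0, -131.0], [597.0, -143.0], [604.0, -104.0], [539.0, -92.0]])
([-0.0, -0.05, 0.0], [0.0128, 0.0, 0.0151])
([-0.0, -0.1, 0.0], [0.024, 0.0, 0.0315])
([-0.0, -0.15, 0.0], [0.0334, 0.0, 0.049])
([-0.0, -0.2, 0.0], [0.041, 0.0, 0.0673])
([-0.0, -0.25, 0.0], [0.0466, 0.0, 0.0864])
end [ 0.578 -0.062  0.065] [ 0.04  0.26 -0.97]
([-0.0, -0.05, 0.0], [0.0128, 0.0, 0.0151])
([-0.0, -0.1, 0.0], [0.024, 0.0, 0.0315])
([-0.0, -0.15, 0.0], [0.0334, 0.0, 0.049])
([-0.0, -0.2, 0.0], [0.041, 0.0, 0.0673])
([-0.0, -0.25, 0.0], [0.0466, 0.0, 0.0864])
end [ 0.583 -0.036  0.036] [-0.05 -0.25 -0.97]
([-0.0, -0.05, 0.0], [0.0128, 0.0, 0.0151])
([-0.0, -0.1, 0.0], [0.024, 0.0, 0.0315])
([-0.0, -0.15, 0.0], [0.0334, 0.0, 0.049])
([-0.0, -0.2, 0.0], [0.041, 0.0, 0.0673])
([-0.0, -0.25, 0.0], [0.0466, 0.0, 0.0864])
end [ 0.585 -0.027 -0.002] [-0.12 -0.69 -0.71]
```

The grip is firm at 59.3 mm, but at this depth the fingertips would go below the bar at the end of the tip. I'll re-grip 16 mm shallower, then rotate rigidly through 45° until the tool is vertical. After that the case can pivot in a light grip.

Request:
{"op": "step_arm", "data": {
  "plan": [
    [[0,0,0],[0,0,0],0.7],
    [[0,0,0],[0,0,0],0.7],
    [[0,0,0],[0,0,-0.02],0.7],
    [[0,0,0],[0,0,-0.04],0.7],
    [[0,0,0],[0,0,-0.04],0.0]
  ]
}}

```text
time_s: 3.13
tcp_pos: [0.5705, -0.1118, 0.0879]
eef_rot: [-0.246, 0.708, 0.593, 0.294]
ft_force: [-0.1, 0.1, -0.1]
opening: 0.798
gripper_force: 0.0
```

Request:
{"op": "step_arm", "data": {
  "plan": [
    [[0,0,0],[0,0,0],-0.2],
    [[0,0,0],[0,0,0],-0.2],
    [[0,0,0],[0,0,0],-0.2],
    [[0,0,0],[0,0,0],-0.2],
    [[0,0,0],[0,0,0],-0.2]
  ],
  "squeeze": 10
}}

```text
time_s: 3.55
tcp_pos: [0.5696, -0.1096, 0.0864]
eef_rot: [-0.248, 0.708, 0.593, 0.293]
ft_force: [0.2, 0.5, 0.4]
opening: 0.576
gripper_force: 8.8
```

Run:
```python
from h import *
o=status.get_obs();p,R=cur();print(p,o["ft_force"],o["opening"],o["gripper_force"],o["time_s"])
t=viewer.snapshot("top"); 
print("cap",rect("top",mask(t,"silver",(265,175,305,212)),.15)[0])
d=np.array([.174,.985,0]); E0=np.array([.569,-.118,0])+.017*d
ax=np.array([-.985,.174,0]); g=p+.0187*-R[:,2]
print("grasp case x,h",(g-E0)@d+.017,g[2])
rot=lambda t:Ro.from_rotvec(ax*np.radians(t)).as_matrix()
for T in(0,22.5):
    for j in range(1,6):
        A=rot(T+4.5*j); q=(E0+rot(4.5*j)@(rot(T)@(p-E0))+0*p if 0 else E0+A@(p-E0),A@R); print(rel((E0+rot(T)@(p-E0),rot(T)@R),q))
# slip part: tool fixed orientation
Rv=rot(45)@R; pv=E0+rot(45)@(p-E0); print(pv)
for t in range(50,91,5):
    gg=E0+rot(t)@(g-E0); print(t,rel((pv,Rv),(gg+.0187*Rv[:,2],Rv))[1],(gg+.0187*Rv[:,2]).round(4))
```

```text
[ 0.56962483 -0.10961848  0.08640909] [0.23892869 0.50668059 0.38239372] 0.5760427328671333 8.792489469051361 3.55
cap ((566.994384765625, -118.35917663574219), (39.4195442199707, 65.37460327148438), 79.43455505371094)
grasp case x,h -0.0049056878446651075 0.09959637203345288
([-0.0, -0.038, 0.0], [0.0127, 0.0, 0.0113])
([-0.0, -0.075, 0.0], [0.0245, 0.0, 0.0236])
([-0.0, -0.113, 0.0], [0.0353, 0.0, 0.0368])
([-0.0, -0.15, 0.0], [0.0451, 0.0, 0.0508])
([-0.0, -0.188, 0.0], [0.0537, 0.0001, 0.0656])
([-0.0, -0.038, 0.0], [0.0127, 0.0, 0.0113])
([-0.0, -0.075, 0.0], [0.0245, 0.0, 0.0236])
([-0.0, -0.113, 0.0], [0.0353, 0.0, 0.0368])
([-0.0, -0.15, 0.0], [0.0451, 0.0, 0.0508])
([-0.0, -0.188, 0.0], [0.0537, 0.0001, 0.0656])
[ 0.58069625 -0.04694404  0.06720034]
50 [0.0182, 0.0, 0.0128] [ 0.582  -0.0398  0.0621]
55 [0.0351, 0.0, 0.0272] [ 0.5831 -0.0331  0.0563]
60 [0.0508, 0.0, 0.043] [ 0.5842 -0.0269  0.05  ]
65 [0.065, 0.0, 0.0601] [ 0.5852 -0.0213  0.0432]
70 [0.0777, 0.0001, 0.0784] [ 0.5861 -0.0163  0.0359]
75 [0.0887, 0.0001, 0.0977] [ 0.5869 -0.0119  0.0282]
80 [0.0981, 0.0001, 0.1179] [ 0.5875 -0.0082  0.0201]
85 [0.1056, 0.0001, 0.1389] [ 0.5881 -0.0052  0.0118]
90 [0.1112, 0.0002, 0.1604] [ 0.5885 -0.003   0.0032]
```

The pads closed to 53 mm, which is on the rounded front edges. Together with the picture, this means the real fingertips sit short of the reported TCP. I'll triangulate the fingertip from the two views.

Run:
```python
from h import *
P=lambda n:cam(n)[0]@np.c_[cam(n)[1],cam(n)[2]]
p=np.array([.56741,-.10442,.08104]); R=pose(p,80,45)[1]
X=cv2.triangulatePoints(P("top"),P("scene"),np.array([[291.],[177.]]),np.array([[242.4],[212.]])).ravel(); X=X[:3]/X[3]
print(X, proj("top",X),proj("scene",X), "tool coords mm",(R.T@(X-p)*1000).round(1))
t=viewer.snapshot("top"); s=viewer.snapshot("scene")
a=cv2.resize(t[150:230,240:340,::-1],(400,320),interpolation=cv2.INTER_CUBIC);b=cv2.resize(s[150:230,190:290,::-1],(400,320),interpolation=cv2.INTER_CUBIC)
im=np.hstack([a,b]); im=np.clip(im.astype(float)*1.8,0,255).astype(np.uint8)
p,R=cur(); w=.0265
for sg in(1,-1):
  for c,(n,o,ox) in enumerate((("top",(240,150),0),("scene",(190,150),400))):
    q=(proj(n,p+sg*w*R[:,1])[0]-o)*4; cv2.circle(im,(int(q[0]+ox),int(q[1])),3,(0,255,0),-1)
cv2.imwrite("pics/f.png",im)
```

```text
[ 0.62158724 -0.13329275  0.1067762 ] [[290.05712425 176.57126498]] [[241.24965835 212.06736911]] tool coords mm [  4.7  58.4 -31.7]
```

View pics/f.png

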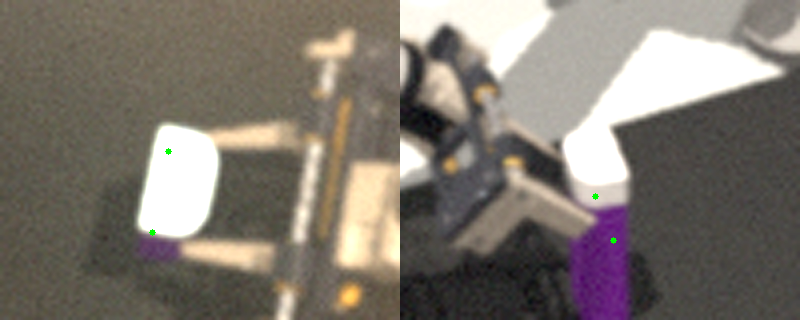

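The real fingertips lie about 27 mm behind the reported TCP along the tool. Image, triangulation and pad width all agree. I'll open, go 26 mm deeper and grip again.

Request:
{"op": "step_arm", "data": {
  "plan": [
    [[0,0,0],[0,0,0],0.7],
    [[0,0,0],[0,0,0],0.7],
    [[0,0,0],[0,0,0.025],0.7],
    [[0,0,0],[0,0,0.065],0.7],
    [[0,0,0],[0,0,0.065],0.2]
  ]
}}

```text
time_s: 4.12
tcp_pos: [0.5716, -0.089, 0.066]
eef_rot: [-0.25, 0.707, 0.593, 0.293]
ft_force: [-0.9, 1.5, -0.1]
opening: 0.797
gripper_force: 0.0
```

Request:
{"op": "step_arm", "data": {
  "plan": [
    [[0,0,0],[0,0,0],-0.2],
    [[0,0,0],[0,0,0],-0.2],
    [[0,0,0],[0,0,0],-0.2],
    [[0,0,0],[0,0,0],-0.2],
    [[0,0,0],[0,0,0],-0.2]
  ],
  "squeeze": 12
}}

```text
time_s: 4.53
tcp_pos: [0.573, -0.0923, 0.0683]
eef_rot: [-0.247, 0.708, 0.593, 0.293]
ft_force: [-0.3, -0.5, -1.4]
opening: 0.65
gripper_force: 12.0
```

```bash
cat > arc.py <<'E'
from h import *
o=status.get_obs();p,R=cur();print(p,o["ft_force"],o["opening"],o["gripper_force"],o["time_s"])
d=np.array([.174,.985,0]); E0=np.array([.569,-.118,0])+.017*d
ax=np.array([-.985,.174,0]); off=.027+.0187; g=p-off*R[:,2]
print("grasp case x,h",(g-E0)@d+.017,g[2])
rot=lambda t:Ro.from_rotvec(ax*np.radians(t)).as_matrix()
for j in range(1,6): print(rel((p,R),(E0+rot(4.5*j)@(p-E0),rot(4.5*j)@R)))
Rv=rot(45)@R; pv=E0+rot(45)@(p-E0); print(pv)
for t in range(50,91,5):
    gg=E0+rot(t)@(g-E0); print(t,rel((pv,Rv),(gg+off*Rv[:,2],Rv))[1],"tip z",(gg+.0187*Rv[:,2])[2].round(4))
E
python3 arc.py
```

```text
[ 0.57304717 -0.09231348  0.0682602 ] [-0.30553193 -0.50956228 -1.4247789 ] 0.6502566213150387 11.9901237700833 4.5333
grasp case x,h -0.006376881446059496 0.10052396269377334
([-0.0, -0.038, 0.0], [0.0078, 0.0, 0.0111])
([-0.0, -0.075, 0.0], [0.0147, 0.0, 0.0227])
([-0.0, -0.113, 0.0], [0.0206, 0.0, 0.0348])
([-0.0, -0.15, 0.0], [0.0256, 0.0, 0.0474])
([-0.0, -0.188, 0.0], [0.0296, 0.0, 0.0603])
[ 0.58098672 -0.04736834  0.04189632]
50 [0.0186, -0.0, 0.0128] tip z 0.0638
55 [0.0359, -0.0, 0.0271] tip z 0.0581
60 [0.052, -0.0, 0.0429] tip z 0.0518
65 [0.0666, -0.0, 0.06] tip z 0.0449
70 [0.0797, -0.0, 0.0783] tip z 0.0376
75 [0.0911, -0.0, 0.0977] tip z 0.0299
80 [0.1008, -0.0, 0.118] tip z 0.0217
85 [0.1087, 0.0, 0.1391] tip z 0.0133
90 [0.1147, 0.0, 0.1608] tip z 0.0046
```

Request:
{"op": "step_arm", "data": {
  "plan": [
    [[0,-0.038,0],[0.0078,0,0.0111],-0.2],
    [[0,-0.075,0],[0.0147,0,0.0227],-0.2],
    [[0,-0.113,0],[0.0206,0,0.0348],-0.2],
    [[0,-0.15,0],[0.0256,0,0.0474],-0.2],
    [[0,-0.188,0],[0.0296,0,0.0603],-0.2]
  ]
}}

```text
time_s: 4.95
tcp_pos: [0.5776, -0.0672, 0.0601]
eef_rot: [-0.125, 0.752, 0.63, 0.148]
ft_force: [0.1, 0.6, -1.5]
opening: 0.653
gripper_force: 12.0
```

Request:
{"op": "step_arm", "data": {
  "plan": [
    [[0,-0.038,0],[0.0078,0,0.0111],-0.2],
    [[0,-0.075,0],[0.0147,0,0.0227],-0.2],
    [[0,-0.113,0],[0.0206,0,0.0348],-0.2],
    [[0,-0.15,0],[0.0256,0,0.0474],-0.2],
    [[0,-0.188,0],[0.0296,0,0.0603],-0.2]
  ]
}}

```text
time_s: 5.37
tcp_pos: [0.5811, -0.0467, 0.0425]
eef_rot: [0.001, 0.766, 0.643, -0.001]
ft_force: [-1.1, 0.5, -3.0]
opening: 0.65
gripper_force: 12.0
```

Run:
```python
from h import *
t=viewer.snapshot("top"); s=viewer.snapshot("scene")
a=cv2.resize(t[150:230,230:330,::-1],(400,320),interpolation=cv2.INTER_CUBIC);b=cv2.resize(s[150:230,190:290,::-1],(400,320),interpolation=cv2.INTER_CUBIC)
im=np.clip(np.hstack([a,b]).astype(float)*1.6,0,255).astype(np.uint8)
o=status.get_obs();p,R=cur();print(p,R[:,2],o["ft_force"],o["opening"],o["gripper_force"],o["time_s"])
p=p-.027*R[:,2]
for sg in(1,-1):
  for n,oo,ox in (("top",(230,150),0),("scene",(190,150),400)):
    q=(proj(n,p+sg*.03*R[:,1])[0]-oo)*4; cv2.circle(im,(int(q[0]+ox),int(q[1])),3,(0,255,0),-1)
cv2.imwrite("pics/t45.png",im)
```

```text
[ 0.58018827 -0.04346158  0.04123358] [-0.00367718  0.00106569 -0.99999267] [-0.13164449  0.16137868 -1.76690508] 0.6463873498501623 11.981411213055253 5.4667
```

View pics/t45.png

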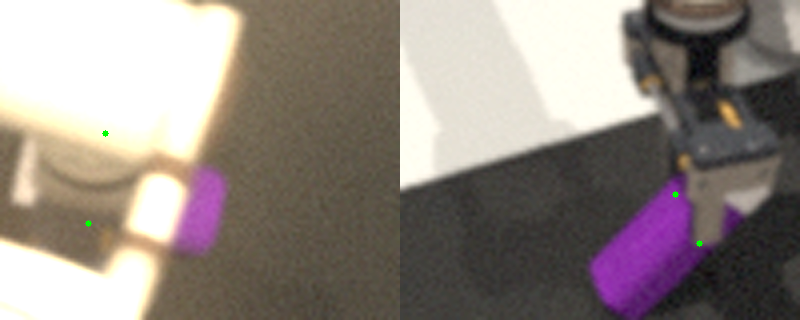

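The marked tip, at TCP minus 27 mm, coincides with the visible fingertip at about (705,244), so the offset is confirmed along the tool axis. The case leans 45° with its foot on the bar. Now the light-grip pivot down to flat.

Request:
{"op": "step_arm", "data": {
  "plan": [
    [[0,0,0],[0.019,0,0.015],-0.2],
    [[0,0,0],[0.036,0,0.029],-0.2],
    [[0,0,0],[0.052,0,0.045],-0.2],
    [[0,0,0],[0.067,0,0.062],-0.2],
    [[0,0,0],[0.08,0,0.08],-0.2]
  ],
  "squeeze": 5
}}

```text
time_s: 5.88
tcp_pos: [0.5862, -0.0156, 0.0088]
eef_rot: [-0.001, 0.766, 0.642, -0.001]
ft_force: [0.9, -0.6, -1.4]
opening: 0.652
gripper_force: 5.0
```

Request:
{"op": "step_arm", "data": {
  "plan": [
    [[0,0,0],[0.011,0,0.02],-0.2],
    [[0,0,0],[0.021,0,0.041],-0.2],
    [[0,0,0],[0.029,0,0.062],-0.2],
    [[0,0,0],[0.035,0,0.082],-0.2],
    [[0,0,0],[0.035,0,0.082],-0.2]
  ]
}}

```text
time_s: 6.3
tcp_pos: [0.5879, -0.001, -0.0246]
eef_rot: [-0.002, 0.766, 0.643, -0.001]
ft_force: [-0.8, -0.9, -1.8]
opening: 0.65
gripper_force: 5.0
```

Run:
```python
from h import *
t=viewer.snapshot("top"); s=viewer.snapshot("scene")
a=cv2.resize(t[150:230,230:330,::-1],(400,320),interpolation=cv2.INTER_CUBIC);b=cv2.resize(s[150:230,190:290,::-1],(400,320),interpolation=cv2.INTER_CUBIC)
im=np.clip(np.hstack([a,b]).astype(float)*1.6,0,255).astype(np.uint8)
o=status.get_obs();p,R=cur();print(p,R[:,2],o["ft_force"],o["opening"],o["gripper_force"],o["time_s"])
cv2.imwrite("pics/t90.png",im)
```

```text
[ 0.58815299 -0.00129366 -0.02359666] [-3.19313884e-03  9.25111210e-04 -9.99994474e-01] [ 0.0023502  -0.31595894 -1.85084976] 0.653362271548477 4.99816364608705 6.4
```

View pics/t90.png

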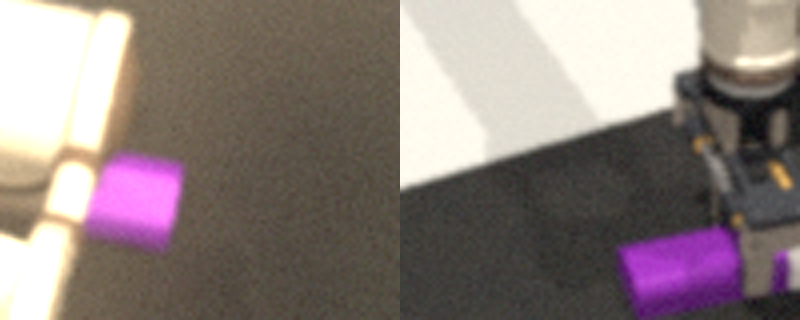

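The case lies flat: the purple front is up and the foot end is toward (625,260) in the scene crop. I'll open, slide the fingers back 72 mm along it and grip near the foot.

Request:
{"op": "step_arm", "data": {
  "plan": [
    [[0,0,0],[0,0,0],0.9],
    [[0,0,0],[0,0,0],0.9],
    [[0,0,0],[0,0,0],0.9],
    [[0,0,0],[0,0,0],0.9],
    [[0,0,0],[0,0,-0.005],0.9]
  ]
}}

```text
time_s: 6.82
tcp_pos: [0.5885, -0.0015, -0.0209]
eef_rot: [-0.001, 0.766, 0.643, -0.001]
ft_force: [-0.8, -0.3, -0.0]
opening: 0.949
gripper_force: 0.0
```

Request:
{"op": "step_arm", "data": {
  "plan": [
    [[0,0,0],[-0.04,0,0],0.9],
    [[0,0,0],[-0.09,0,0],0.9],
    [[0,0,0],[-0.14,0,0],0.9],
    [[0,0,0],[-0.18,0,0],0.9],
    [[0,0,0],[-0.18,0,0],0.5]
  ]
}}

```text
time_s: 7.23
tcp_pos: [0.5762, -0.0751, -0.0205]
eef_rot: [-0.0, 0.767, 0.642, -0.001]
ft_force: [-0.5, 0.3, -0.8]
opening: 0.9
gripper_force: 0.0
```

Request:
{"op": "step_arm", "data": {
  "plan": [
    [[0,0,0],[0,0,0],-0.2],
    [[0,0,0],[0,0,0],-0.2],
    [[0,0,0],[0,0,0],-0.2],
    [[0,0,0],[0,0,0],-0.2],
    [[0,0,0],[0,0,0],-0.2]
  ],
  "squeeze": 12
}}

```text
time_s: 7.65
tcp_pos: [0.5762, -0.0715, -0.021]
eef_rot: [-0.001, 0.766, 0.643, -0.001]
ft_force: [-0.3, 0.5, 0.6]
opening: 0.644
gripper_force: 12.0
```

Run:
```python
from h import *
o=status.get_obs();p,R=cur();print(p,R.round(3).tolist(),o["ft_force"],o["opening"],o["gripper_force"],o["time_s"])
t=viewer.snapshot("top"); s=viewer.snapshot("scene")
m=mask(s,"purple",(200,170,300,240)); print(rect("scene",m,.034))
a=cv2.resize(t[130:250,200:320,::-1],(400,400));b=cv2.resize(s[150:250,200:300,::-1],(400,400),interpolation=cv2.INTER_CUBIC)
cv2.imwrite("pics/r.png",np.clip(np.hstack([a,b]).astype(float)*1.5,0,255).astype(np.uint8))
for f in (8,9): pass
```

```text
[ 0.57619924 -0.07149957 -0.02099045] [[0.173, 0.985, -0.002], [0.985, -0.173, 0.001], [0.001, -0.002, -1.0]] [-0.25475825  0.46573069  0.6372869 ] 0.6436634992439789 12.000805512070656 7.65
(((605.76123046875, -23.560317993164062), (100.46652221679688, 83.10803985595703), 83.0993881225586), [[558.0, -68.0], [641.0, -78.0], [653.0, 21.0], [571.0, 31.0]])
```

View pics/r.png

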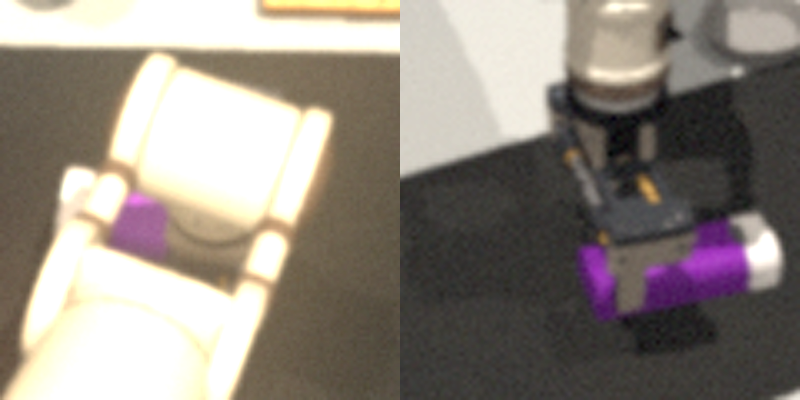

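The case lies flat, silver end toward the dock and right in the scene view, with the fingers gripping about 28 mm from the foot. Next, work out the drag onto the bay's centre line.

Run:
```python
from h import *
a=cur(); cl=lambda y:.5033+(y-.268)*.0314
m=pose([cl(.01),.01,-.021],88.2,0); n=pose([cl(.09),.09,-.021],88.2,0); e=pose([cl(.178),.178,-.021],88.2,0)
print(rel(a,m)); print(rel(m,n)); print(rel(n,e))
```

```text
([-0.001, -0.0, -0.068], [0.1658, -0.2346, 0.0007])
([0.0, 0.0, 0.0], [0.2001, -0.0, 0.0])
([0.0, 0.0, 0.0], [0.2201, -0.0, 0.0])
```

Request:
{"op": "step_arm", "data": {
  "plan": [
    [[0,0,-0.014],[0.033,-0.047,0],-0.2],
    [[0,0,-0.028],[0.066,-0.094,0],-0.2],
    [[0,0,-0.042],[0.1,-0.141,0],-0.2],
    [[0,0,-0.055],[0.133,-0.188,0],-0.2],
    [[0,0,-0.068],[0.166,-0.235,0],-0.2]
  ],
  "squeeze": 16
}}

```text
time_s: 8.17
tcp_pos: [0.4944, 0.0099, -0.0209]
eef_rot: [-0.001, 0.718, 0.696, -0.001]
ft_force: [1.1, -0.3, -1.0]
opening: 0.65
gripper_force: 16.0
```

Request:
{"op": "step_arm", "data": {
  "plan": [
    [[0,0,0],[0,0,0],-0.2],
    [[0,0,0],[0.05,0,0],-0.2],
    [[0,0,0],[0.1,0,0],-0.2],
    [[0,0,0],[0.15,0,0],-0.2],
    [[0,0,0],[0.2,0,0],-0.2]
  ]
}}

```text
time_s: 8.58
tcp_pos: [0.4981, 0.0895, -0.0208]
eef_rot: [-0.001, 0.719, 0.695, -0.001]
ft_force: [0.2, 0.1, -1.9]
opening: 0.646
gripper_force: 16.0
```

Run:
```python
from h import *
t=viewer.snapshot("top")
o=status.get_obs();p,R=cur();print(p,R.round(3).tolist(),o["ft_force"],o["opening"],o["time_s"])
m=mask(t,"silver",(120,195,215,245)); 
for c in cv2.findContours(m,cv2.RETR_EXTERNAL,cv2.CHAIN_APPROX_NONE)[0]:
    if cv2.contourArea(c)>15: print(c.reshape(-1,2).min(0),c.reshape(-1,2).max(0),cv2.contourArea(c),cv2.minAreaRect((ray("top",c.reshape(-1,2),.03)[:,:2]*1000).astype(np.float32)))
cl=lambda y:.5033+(y-.268)*.0314
print(rel((p,R),pose([cl(.178),.178,-.021],88.2,0)), "expected cap px",proj("top",[cl(.212),.212,.03]))
cv2.imwrite("pics/last.png",cv2.resize(t[160:260,95:245,::-1],(750,500),interpolation=cv2.INTER_CUBIC))
```

```text
[ 0.4978163   0.09268659 -0.02087377] [[0.032, 0.999, -0.002], [0.999, -0.032, 0.002], [0.002, -0.002, -1.0]] [-0.41399148  2.85739618 -1.33105133] 0.6485986121222035 8.6333
[203 201] [209 220] 68.0 ((541.2766723632812, 84.84359741210938), (50.87220764160156, 15.972708702087402), 2.203848123550415)
[162 199] [200 220] 625.5 ((544.7774047851562, 152.1070556640625), (103.17567443847656, 51.11771011352539), 84.74998474121094)
[153 198] [158 215] 56.0 ((549.297119140625, 221.63243103027344), (12.585105895996094, 45.91553497314453), 87.5205307006836)
([-0.001, -0.001, -0.0], [0.2134, -0.0001, 0.0008]) expected cap px [[157.59176165 224.39000327]]
```

Run:
```python
from h import *
s=viewer.snapshot("scene"); cl=lambda y:.5033+(y-.268)*.0314
print("exp cap", proj("scene",[[cl(.212)-.03,.212,.017],[cl(.212)+.03,.212,.017],[cl(.212),.212,.034]]).round(1).tolist())
print("wing tips, divider", proj("scene",[[.41,.204,.022],[.596,.2,.022],[.502,.224,.022]]).round(1).tolist())
t=viewer.snapshot("top")
cv2.imwrite("pics/last.png",np.clip(np.vstack([cv2.resize(t[170:245,100:250,::-1],(580,290),interpolation=cv2.INTER_CUBIC),cv2.resize(s[145:220,250:400,::-1],(580,290),interpolation=cv2.INTER_CUBIC)]).astype(float)*1.3,0,255).astype(np.uint8))
m=mask(s,"silver",(270,150,345,215))
for c in cv2.findContours(m,cv2.RETR_EXTERNAL,cv2.CHAIN_APPROX_NONE)[0]:
    if cv2.contourArea(c)>10: c=c.reshape(-1,2); print(c.min(0),c.max(0),len(c))
h=cv2.cvtColor(s,cv2.COLOR_RGB2HSV)
for r in range(168,206,4): print(r,"".join("P" if 125<a[0]<160 and a[1]>100 else "S" if a[1]<50 and a[2]>110 else "R" if (a[0]<8 or a[0]>170) and a[1]>130 else "B" if 10<a[0]<30 and a[1]>60 and a[2]>100 else "." for a in h[r,270:380].astype(int)))
```

```text
exp cap [[310.6, 176.9], [320.0, 186.2], [315.7, 177.6]]
wing tips, divider [[299.8, 167.3], [327.9, 196.7], [318.3, 179.5]]
[315 176] [321 186] 25
[270 160] [275 172] 27
[301 150] [343 160] 90
168 SSSSSS....................BBBB.........................BBBBBBBBBBBBBBBBBBBBBBBBB..................SSSSSSSSSSSS
172 SS........................................BBBBBBBBBBBBBBBBBBBBBB.RRRRRRRRBBBBBBBBBBBB..................SSSSSSS
176 ..........................................SSSSSSBB.RRRRRRRRRRRRRRRRRRRRRRRRRRBBBBBBBBBBBB...................SS
180 ........................................PPP..SSSSSS.RRRRRRRRRRRRRRRRR.BBBB....PPP.SSSSSSSSS.B.................
184 .......PPPPPPPPPPPP...............PPPPPPPPPPP.SSSSSS.RRRR.BBB....PPPPPPPPPPPPPPPPPPPPPSSSSSSSSBBBB............
188 ......PPPPPPPPPPPP........PPPPPPPPPPPPPPPPPPPP....PPPPPPPPPPPPPPPPPPPPPPPPPPPPPPPPPPPPPP.SSSS.BBBBBBB.........
192 .......PPPPPPPPPPPP.......PPPPPPPPPPPPPPPP......PPPPPPPPPPPPPPPPPPPPPPPPPPPPPPPP...BBBBBBBBBBBBBBBB...........
196 ..........PPPPPPPP.......PPPPP....................PPPPPPPPPPPPPPPPPP..BBBBBBBBBBBBBBBBBBB.....................
200 .............PPPP.....................................PPPPPPPPP.BBBBBBBBBBBBBB................................
204 ...............................................................BBBB...........................................
```

The cap end seen at (321,184) matches the prediction of (320,186), so it is at the bay mouth and centred. I'll drag 85 mm further in.

Request:
{"op": "step_arm", "data": {
  "plan": [
    [[0,0,0],[0.04,0,0],-0.2],
    [[0,0,0],[0.085,0,0],-0.2],
    [[0,0,0],[0.13,0,0],-0.2],
    [[0,0,0],[0.175,0,0],-0.2],
    [[0,0,0],[0.215,0,0],-0.2]
  ]
}}

```text
time_s: 9.15
tcp_pos: [0.5009, 0.1747, -0.0209]
eef_rot: [-0.001, 0.719, 0.695, -0.001]
ft_force: [0.2, -0.8, -0.9]
opening: 0.65
gripper_force: 16.0
```

Run:
```python
from h import *
o=status.get_obs();p,R=cur();print(p,o["ft_force"],o["opening"],o["time_s"])
s=viewer.snapshot("scene")
cl=lambda y:.5033+(y-.268)*.0314
y=p[1]+.122; print("exp cap", proj("scene",[[cl(y)-.03,y,.017],[cl(y)+.03,y,.034],[cl(y),y,.034]]).round(1).tolist())
h=cv2.cvtColor(s,cv2.COLOR_RGB2HSV)
for r in range(160,206,3): print(r,"".join("P" if 125<a[0]<160 and a[1]>100 else "S" if a[1]<50 and a[2]>110 else "R" if (a[0]<8 or a[0]>170) and a[1]>130 else "B" if 10<a[0]<30 and a[1]>60 and a[2]>100 else "." for a in h[r,270:380].astype(int)))
```

```text
[ 0.50092971  0.17471003 -0.0208666 ] [ 0.17986516 -0.80814382 -0.92551121] 0.6498777924143316 9.15
exp cap [[330.5, 171.1], [341.0, 176.2], [336.0, 171.7]]
160 SSSSSS....SSSSSSS...............................B.......................................SSSSSSSSSSSSSSSSSSSSSS
163 SSSSSSSS.........................................BBB...................BBBB.................SSSSSSSSSSSSSSSSSS
166 SSSSSSSSSSSSSS..................................................BBBBBBBBBBBBBB..................SSSSSSSSSSSSSS
169 SSSSSSSSSSSS...................................................SS.BBBBBBBBBBBBBBB..................SSSSSSSSSSS
172 SS.............................................................SSSSS..RRR.BBBBBBBBBBB..................SSSSSSS
175 .............................................................PP.SSSSSSS.RRRR.BBBBBBBBBBB..................SSSS
178 .............................PPPPPPPPPPP...............PPPPPPPPPPSSSSSS..RR..BBBB.SSSSSSSBB...................
181 ..........................PPPPPPPPPPPPP.........PPPPPPPPPPPPPP....BBBBB....PPPPPPP..SSSSSSSS.B................
184 ...................
[... 196 characters left out ...]
B.........
190 ...............................PPPPPPPP......PPPPPPPPPPPPPPPPPPPPPPPPPPPPPPPPPPPPPPPPP..BBBBBBBBBBBB..........
193 .................................PPPPPPPP.....PPPPPPPPPPPPPPPPPPPPPPPPPPPPPP....BBBBBBBBBBBBBBBBBBB...........
196 .................................................PPPPPPPPPPPPPPPPPPP..BBBBBBBBBBBBBBBBBBB.....................
199 ....................................................PPPPPPPPPPPP..BBBBBBBBBBBBBBB.............................
202 .......................................................PPPPPPP.BBBBBBB........................................
205 ..............................................................BBBB............................................
```

The case is in the bay. I'll loosen slightly to stay clear of the packed case, back straight out, narrow the fingers and push on the foot.

Request:
{"op": "step_arm", "data": {
  "plan": [
    [[0,0,0],[0,0,0],0.43],
    [[0,0,0],[0,0,0],0.43],
    [[0,0,0],[0,0,0],0.43],
    [[0,0,0],[-0.04,0,0],0.43],
    [[0,0,0],[-0.09,0,0],0.43]
  ]
}}

```text
time_s: 9.62
tcp_pos: [0.4995, 0.1385, -0.0206]
eef_rot: [-0.001, 0.718, 0.696, -0.0]
ft_force: [0.3, 0.1, 0.1]
opening: 0.716
gripper_force: 0.0
```

Request:
{"op": "step_arm", "data": {
  "plan": [
    [[0,0,0],[-0.05,0,0],0.43],
    [[0,0,0],[-0.05,0,0],0.43],
    [[0,0,0],[-0.05,0,0],-0.3],
    [[0,0,0],[-0.05,0,0],-0.5],
    [[0,0,0],[-0.05,0,0],-0.5]
  ]
}}

```text
time_s: 10.03
tcp_pos: [0.4987, 0.1197, -0.0207]
eef_rot: [-0.001, 0.718, 0.696, -0.0]
ft_force: [-0.2, 0.1, 0.1]
opening: 0.52
gripper_force: 0.0
```

Request:
{"op": "step_arm", "data": {
  "plan": [
    [[0,0,0],[0,0,0],-0.5],
    [[0,0,0],[0,0,0],-0.5],
    [[0,0,0],[0,0,0],-0.5],
    [[0,0,0],[0,0,0],-0.5]
  ]
}}

```text
time_s: 10.37
tcp_pos: [0.4986, 0.1196, -0.0208]
eef_rot: [-0.001, 0.718, 0.696, -0.001]
ft_force: [-0.4, -0.0, -0.7]
opening: 0.254
gripper_force: 0.0
```

```bash
cat > m.py <<'E'
from h import *
o=status.get_obs();p,R=cur();print(p,np.round(o["ft_force"],1),o["opening"],o["time_s"])
s=viewer.snapshot("scene"); h=cv2.cvtColor(s,cv2.COLOR_RGB2HSV)
for r in range(160,203,3): print(r,"".join("P" if 125<a[0]<160 and a[1]>100 else "S" if a[1]<50 and a[2]>110 else "R" if (a[0]<8 or a[0]>170) and a[1]>130 else "B" if 10<a[0]<30 and a[1]>60 and a[2]>100 else "." for a in h[r,270:380].astype(int)))
cl=lambda y:.5033+(y-.268)*.0314
print(rel((p,R),pose([cl(.175),.175,-.021],88.2,0)))
t=viewer.snapshot("top"); B=(100,205,260,250)
try: print("purple top",rect("top",mask(t,"purple",B),.03))
except Exception as e: print("none")
E
python3 m.py
```

```text
[ 0.49860012  0.1195846  -0.02077313] [-0.4 -0.  -0.7] 0.2544821372443289 10.3667
160 SSSSSS..................................................................................SSSSSSSSSSSSSSSSSSSSSS
163 SSSSSSSS...............................................................BBBB.................SSSSSSSSSSSSSSSSSS
166 SSSSSSSSSS........................BB..........................BBBBBBBBBBBBBBBB..................SSSSSSSSSSSSSS
169 SSSSSSSSSSSS........................................BBBBBBBBB.SSSSS.BBBBBBBBBBBBB..................SSSSSSSSSSS
172 SS...............................................B.....PPPPP..SSSSSSSS..RBBBBBBBBBBBB..................SSSSSSS
175 .................................................PPPPPPPPPPPPPPP.SSSSSSS.RRR.BBBBBBBBBBB...................SSS
178 ...............................................PPPPPPPPPPPPPPPPPPPSSSSSS..R..BBBB.SSSSSSSBB...................
181 ...........................................PPPPPPPPPPPPPPPPPPP.....BBBB....PPPPPPP..SSSSSSSS.B................
184 ..................................PPPPPPPPPPPPPPPPPPPPP..BBBB...PPPPPPPPPPPPPPPPPPPPPP.SSSSSSS
[... 238 characters left out ...]
........
193 ..................................PPPPPPP.......PPPPPPPPPPPPPPPPPPPPPPPPPPPP....BBBBBBBBBBBBBBBBBBB...........
196 ..................................................PPPPPPPPPPPPPPPPPP..BBBBBBBBBBBBBBBBBBB.....................
199 ....................................................PPPPPPPPPPPP..BBBBBBBBBBBBBBB.............................
202 .......................................................PPPPPPP.BBBBBBB........................................
([-0.001, -0.0, -0.0], [0.1386, 0.0001, 0.0006])
purple top (((551.7496337890625, 298.35009765625), (4.582107067108154e-05, 24.188264846801758), 1.1369829177856445), [[552.0, 310.0], [552.0, 286.0], [552.0, 286.0], [552.0, 310.0]])
```

Request:
{"op": "step_arm", "data": {
  "plan": [
    [[0,0,0],[0.02,0,0],-0.5],
    [[0,0,0],[0.04,0,0],-0.5],
    [[0,0,0],[0.06,0,0],-0.5],
    [[0,0,0],[0.08,0,0],-0.5],
    [[0,0,0],[0.095,0,0],-0.5]
  ]
}}

```text
time_s: 10.88
tcp_pos: [0.4998, 0.1582, -0.0207]
eef_rot: [-0.001, 0.718, 0.696, -0.001]
ft_force: [-0.0, -1.9, 0.2]
opening: 0.25
gripper_force: 0.9
```

Request:
{"op": "step_arm", "data": {
  "plan": [
    [[0,0,0],[0.01,0,0],-0.5],
    [[0,0,0],[0.018,0,0],-0.5],
    [[0,0,0],[0.026,0,0],-0.5],
    [[0,0,0],[0.034,0,0],-0.5],
    [[0,0,0],[0.042,0,0],-0.5]
  ]
}}

```text
time_s: 11.3
tcp_pos: [0.5005, 0.1741, -0.0207]
eef_rot: [-0.001, 0.718, 0.696, -0.001]
ft_force: [-0.3, -2.0, 0.8]
opening: 0.253
gripper_force: 1.0
```

```bash
python3 m.py
```

```text
[ 0.5004562   0.1741383  -0.02070167] [-0.3 -2.   0.8] 0.2529174168248413 11.3
160 SSSSSS....SSSSSSS.......................................................................SSSSSSSSSSSSSSSSSSSSSS
163 SSSSSSSS...............................................................BBBB.................SSSSSSSSSSSSSSSSSS
166 SSSSSSSSSSSSSS..................................................BBBBBBB.BBBBBB..................SSSSSSSSSSSSSS
169 SSSSSSSSSSSS....................................................PPP..SSSSSSSBBBBB..................SSSSSSSSSSS
172 SS............................................................PPPPPPPP.SSSSSSSSBBBBBB..................SSSSSSS
175 .............................................................PPPPPPPPPPPPSSSSSSSBBBBBBBB..................SSSS
178 ......................................................PPPPPPPPPPPPPPPPPP...BBBBBB.SSSSSSSBB...................
181 ............................................PPPPPPPPPPPPPPPPPP.....BBBB....PPPPPPP..SSSSSSSS.B................
184 ............................................PPPPPPPPPPP..BBBB....PPPPPPPPPPPPPPPPPPPPPSSSSSSSSBBBB............
187 ..........................................PPPPPPPPPPPPPPPPPPPPPPPPPPPPPPPPPPPPPPPPPPPPPPSSSSSS.BBBBBB.........
190 .........................................PPPPPPPPPPPPPPPPPPPPPPPPPPPPPPPPPPPPPPPPPPPPP..BBBBBBBBBBBB..........
193 ................................................PPPPPPPPPPPPPPPPPPPPPPPPPPPP....BBBBBBBBBBBBBBBBBBB...........
196 ................................................PPPPPPPPPPPPPPPPPPPP..BBBBBBBBBBBBBBBBBBBB....................
199 ....................................................PPPPPPPPPPPP..BBBBBBBBBBBBBBB.............................
202 .......................................................PPPPPPP.BBBBBBB........................................
([-0.001, -0.0, -0.0], [0.0021, -0.0003, 0.0007])
none
```

Contact is at about 2 N of sliding friction and the case is nearly home. Now creep until the force rises.

Request:
{"op": "step_arm", "data": {
  "plan": [
    [[0,0,0],[0.005,0,0],-0.5],
    [[0,0,0],[0.009,0,0],-0.5],
    [[0,0,0],[0.013,0,0],-0.5],
    [[0,0,0],[0.017,0,0],-0.5]
  ]
}}

```text
time_s: 11.73
tcp_pos: [0.5006, 0.1809, -0.0208]
eef_rot: [-0.001, 0.718, 0.696, -0.001]
ft_force: [0.3, -1.3, -0.1]
opening: 0.249
gripper_force: 0.8
```

Request:
{"op": "step_arm", "data": {
  "plan": [
    [[0,0,0],[0.003,0,0],-0.5],
    [[0,0,0],[0.005,0,0],-0.5],
    [[0,0,0],[0.005,0,0],-0.5]
  ]
}}

```text
time_s: 11.98
tcp_pos: [0.5006, 0.1827, -0.0208]
eef_rot: [-0.001, 0.718, 0.696, -0.001]
ft_force: [0.0, -2.8, -0.6]
opening: 0.248
gripper_force: 1.2
```

Request:
{"op": "step_arm", "data": {
  "plan": [
    [[0,0,0],[0.003,0,0],-0.5],
    [[0,0,0],[0.005,0,0],-0.5],
    [[0,0,0],[0.005,0,0],-0.5]
  ]
}}

```text
time_s: 12.23
tcp_pos: [0.5006, 0.1827, -0.0207]
eef_rot: [0.0, 0.718, 0.696, -0.002]
ft_force: [-1.0, -10.3, 3.0]
opening: 0.251
gripper_force: 5.2
```

The force rose to 10 N with no further motion, at y=0.1827 against a predicted 0.183, so the case is against the board. I'll back off, lift clear and check.

Request:
{"op": "step_arm", "data": {
  "plan": [
    [[0,0,0],[-0.01,0,0],-0.5],
    [[0,0,0],[-0.03,0,0],-0.5],
    [[0,0,0],[-0.08,0,0],-0.5],
    [[0,0,0],[-0.15,0,0],-0.5],
    [[0,0,0],[-0.15,0,0],-0.5]
  ]
}}

```text
time_s: 12.65
tcp_pos: [0.4988, 0.1219, -0.0208]
eef_rot: [-0.001, 0.719, 0.695, -0.001]
ft_force: [-0.0, 0.2, 0.5]
opening: 0.244
gripper_force: 0.0
```

Request:
{"op": "step_arm", "data": {
  "plan": [
    [[0,0,0],[0,0,-0.1],-0.5],
    [[0,0,0],[-0.1,0,-0.2],-0.5],
    [[0,0,0],[-0.2,0,-0.3],-0.5],
    [[0,0,0],[-0.3,0,-0.38],-0.5],
    [[0,0,0],[-0.38,0,-0.45],-0.5]
  ]
}}

```text
time_s: 13.07
tcp_pos: [0.4951, 0.0025, 0.1344]
eef_rot: [-0.001, 0.718, 0.696, 0.0]
ft_force: [0.4, 0.5, -0.5]
opening: 0.252
gripper_force: 0.0
```

Request:
{"op": "step_arm", "data": {
  "plan": [
    [[0,0,0],[-0.1,0,-0.1],-0.5],
    [[0,0,0],[-0.2,0,-0.1],-0.5],
    [[0,0,0],[-0.3,0,-0.1],-0.5],
    [[0,0,0],[-0.4,0,-0.1],-0.5],
    [[0,0,0],[-0.4,0,-0.1],-0.5]
  ]
}}

```text
time_s: 13.48
tcp_pos: [0.4901, -0.1623, 0.1735]
eef_rot: [0.001, 0.72, 0.694, -0.001]
ft_force: [-0.4, -0.2, -0.3]
opening: 0.248
gripper_force: 0.0
```

Run:
```python
from h import *
o=status.get_obs();print(o["tcp_pos"],o["ft_force"],np.abs(o["qvel"]).max(),o["time_s"])
t=viewer.snapshot("top"); s=viewer.snapshot("scene")
for k in("purple",):
    for c in cv2.findContours(mask(t,k,(100,170,185,250)),cv2.RETR_EXTERNAL,cv2.CHAIN_APPROX_NONE)[0]:
        if cv2.contourArea(c)>50: print(k,cv2.minAreaRect((ray("top",c.reshape(-1,2),.03)[:,:2]*1000).astype(np.float32)))
a=cv2.resize(t[160:260,95:195,::-1],(400,400),interpolation=cv2.INTER_CUBIC);b=cv2.resize(s[140:220,290:390,::-1],(400,320),interpolation=cv2.INTER_CUBIC)
cv2.imwrite("pics/fin.png",np.hstack([a,np.vstack([b,np.zeros((80,400,3),np.uint8)])]))
```

```text
[ 0.49012168 -0.16233434  0.17348311] [-0.43410472 -0.15327106 -0.29274711] 0.05418608420049571 13.4833
purple ((503.0411682128906, 252.04782104492188), (130.87368774414062, 63.401756286621094), 86.48783874511719)
purple ((574.3607788085938, 248.99766540527344), (130.34205627441406, 62.938385009765625), 89.38761138916016)
```

View pics/fin.png

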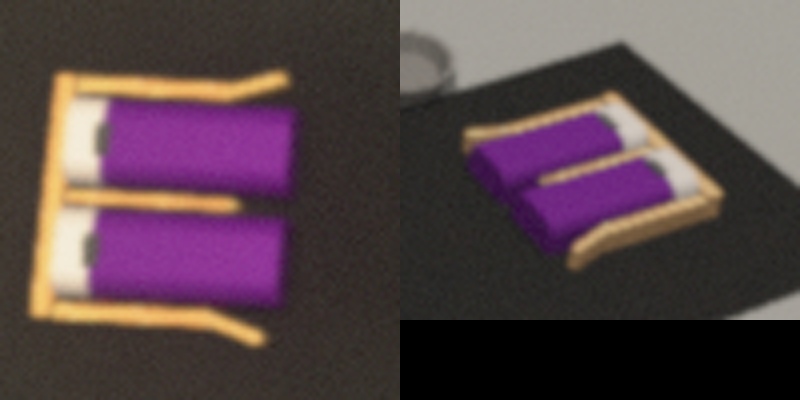

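Both cases lie side by side, with the silver ends at (75,140) and (70,250) in the top crop, flush against the end board. The packed case hasn't moved, and its centre is still within about 1 mm.

```bash
python3 -c "
from rig import manip
print(manip.hand_in())"
```

```text
the job is handed in; nothing more can be done
None
```

The loose dart case is in the empty bay, flat back down and silver end first against the end board, with the packed case unmoved; the job was handed in at about 13.5 s on the robot's clock, with no verdict returned.

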